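# Close the refilled spice jar, turn it to the front and hold the carousel for labelling

### The job

The nutmeg jar on the spice carousel has just been refilled and stands open: put its wooden lid, which lies on the worktop, properly back on it. Then turn the carousel until that jar faces straight to the worktop's far edge, the side away from the robot, where I will stick its new label on, and keep a firm hold of the carousel so that it stays still: finish while still holding it. Leave all the other jars standing on the carousel, and everything else on the worktop where it is.

Things in the scene. Friction and masses are not known exactly. Their poses are not given: they have to be found in the camera images.
- carousel_base: Fixed round foot of the spice carousel, 190 mm across, under the tray. Origin on the turning axis at the worktop; axes parallel to the world's: +x points square to the worktop's far edge (away from the robot), the side on which the nutmeg jar must end, its centre straight out from the axis along +x.
- knob_center (a point): Centre of the round wooden turning knob atop the carousel's centre post, fixed to the carousel, on its axis: 40 mm diameter, 36 mm tall, straight-sided for 18 mm, centre 164 mm and top 181 mm above the worktop; 16 mm steel post below. The highest thing on the carousel: grip it from above at any yaw. Fingers can swing round it freely: jars stand 95 mm from the axis, lid tops at 139 mm.
- carousel: The turning part: round wooden tray 272 mm across with a low rim (upper edge 46 mm above the worktop, 6 mm thick), centre post and knob. Turns freely either way on a ball bearing (about 0.03 N m), no clicks, no stop within reach; the jars stand loose on it and ride round with it. Origin on the axis, 22 mm above the worktop; the jars' floor is 10 mm above the origin.
- jar_mouth (a point): Centre of the rim of the open nutmeg jar, the only jar without a lid: a loose white ceramic jar, 52 mm outside diameter, 75 mm tall, mouth 42 mm wide, brown nutmegs inside. Its centre stands about 95 mm from the carousel's axis, rim 107 mm above the worktop. z is up along the jar.
- lid_center (a point): Centre, half-way up, of the loose wooden lid (42 mm tall, 30 g), upright on the worktop right or left of the carousel. From below: plug 36 mm across, 10 mm tall, tapered foot; flange 54 mm across, 6 mm thick; round finial 18 mm across, 26 mm tall, to grip. This point is 5 mm above the flange's top, 8 mm below the finial's middle; z is up. Seated on the jar it lies 11 mm above the jar's rim.
- jar1: One of the four other jars on the carousel, the same white ceramic jar closed with the same wooden lid, 52 mm in diameter, loose, 107 mm tall with its lid. Origin at the centre of its underside. Neighbouring jars are about 112 mm apart between centres.
- jar2: One of the four other jars on the carousel, the same white ceramic jar closed with the same wooden lid, 52 mm in diameter, loose, 107 mm tall with its lid. Origin at the centre of its underside. Neighbouring jars are about 112 mm apart between centres.
- jar3: One of the four other jars on the carousel, the same white ceramic jar closed with the same wooden lid, 52 mm in diameter, loose, 107 mm tall with its lid. Origin at the centre of its underside. Neighbouring jars are about 112 mm apart between centres.
- jar4: One of the four other jars on the carousel, the same white ceramic jar closed with the same wooden lid, 52 mm in diameter, loose, 107 mm tall with its lid. Origin at the centre of its underside. Neighbouring jars are about 112 mm apart between centres.
- pepper_mill: Dark wooden pepper mill, 54 mm across and 140 mm tall, standing on the other side of the carousel from the lid. Leave alone. Origin at its underside.
- oil_bottle: Green glass oil bottle, 66 mm across, 220 mm tall. Leave alone. Origin at its underside.
- casserole: Red enamelled casserole with its lid on, 240 mm across and 163 mm tall, two loop handles, on the black glass hob at the robot's right. Leave alone. Origin at its underside.
- spatula: Wooden spatula, 300 mm long, lying at the robot's left. Leave alone.

How it is judged:
On the way, in this order (a step that is already met when the one before it is completed fails the run):
1. the lid sits fully on the nutmeg jar, let go (z of lid_center in the frame of jar_mouth between 0.008 and 0.014 m and horizontal distance between lid_center and jar_mouth below 0.006 m and angle between lid_center's own z axis and vertical below 0.1 rad and contact force between the fingers and jar_lid below 0.05 N), for 0.2 s.
2. the nutmeg jar faces the far edge and the carousel is held still in the gripper (z of lid_center in the frame of jar_mouth between 0.008 and 0.014 m and horizontal distance between lid_center and jar_mouth below 0.006 m and angle between each of lid_center, jar_mouth's own z axis and vertical below 0.1 rad and x of jar_mouth in the frame of carousel_base above 0.07 m and y of jar_mouth in the frame of carousel_base between -0.02 and 0.02 m and contact force between the fingers and carousel above 2 N and angular speed of carousel below 0.05 rad/s), for 0.2 s.
At the end, for the whole second after the job is handed in: Lid seated on the nutmeg jar (6 mm, 0.1 rad), untouched; jar upright, straight out from the axis towards the far edge to 20 mm sideways (12 degrees); fingers hold the carousel with over 2 N, still (below 0.05 rad/s); the other four jars upright on the tray between axis and rim (all of step 2 and contact force between the fingers and jar_lid below 0.05 N and angle between each of jar1, jar2, jar3, jar4's own z axis and vertical below 0.1 rad and z of jar1 in the frame of carousel_base between 0.028 and 0.036 m and horizontal distance between each of jar1, jar2, jar3, jar4 and carousel_base below 0.115 m and z of jar2 in the frame of carousel_base between 0.028 and 0.036 m and z of jar3 in the frame of carousel_base between 0.028 and 0.036 m and z of jar4 in the frame of carousel_base between 0.028 and 0.036 m); the arm keeps its last pose, push and grip.
It fails at once if another jar on the carousel is tipped over (angle between any of jar1, jar2, jar3, jar4's own z axis and vertical above 0.5 rad).
It fails at once if the pepper mill, oil bottle, casserole or spatula is shifted by more than 3 cm (distance of any of pepper_mill, oil_bottle, casserole, spatula from where it was at the start of the episode above 0.03 m).
It also fails if it takes over 58 s, if anything falls off the work surface, if the arm or the gripper's body presses on something with over 40 N, if the wrist force passes 120 N, or if a joint passes its speed limit or range.

### The arm

A 6-joint arm with a two-finger parallel gripper is mounted at the origin on the work surface. World frame = base frame: x ahead of the robot, y to its left, z up, the work surface at z = 0. Lengths are in m, angles in rad, forces in N, time in s.
With the tool pointing down it reaches from about 0.3 to 0.75 m from the base axis. Payload 8.5 kg.
Tool frame: the origin (TCP) lies midway between the tips of the shut fingers; the grasp point (between the pads) lies 19 mm behind it; z points along the fingers, y is the line along which they close (so a half turn about z gives the same grasp; the last joint's range is limited). The gripper opens to 85 mm and grips with 20 to 120 N. Pads are 22 mm wide; open, the fingers measure 114 mm over their backs; the gripper's body (76 mm by 85 mm) begins 54 mm behind the grasp point. The pads swing forward as they close: fully open they stand 13 mm farther back than shut.
Start: joints at [1.085, 0.381, 1.297, -0, 1.464, -0.215], TCP at [0.147, 0.53, 0.231] pointing down, gripper open.
Joint ranges: [-3.11, 3.11], [-0.89, 2.33], [0.22, 2.48], [-1.42, 4.56], [0.17, 2.85], [-2.88, 2.88]. Speed limits (rad/s): [2.39, 2.39, 3.14, 3.14, 3.14, 3.14].

### API

Orientations are given as [roll, pitch, yaw] about the fixed x, y, z axes, in that order (R = Rz(yaw) Ry(pitch) Rx(roll)).
In Python, from workcell import status, viewer, ticket gives the robot as it stands.
- The arm moves only by the shell command python3 -m handwheel 'ROWS' [OPENING] [FORCE]. ROWS is JSON, a list of rows, each an object with "offset": the shift along the tool's x, y, z in m, a list of three; "angular": the turn, a rotation vector about the tool's x, y, z in degrees, a list of three. In form: [{"offset": [dx, dy, dz], "angular": [wx, wy, wz]}, ...]. A call has 1 to 20 rows; each row is the pose to reach, as a shift and turn from the pose commanded when the call began, along the tool's axes at that moment; what a row does not reach only later rows make up. A row lasts 1/12 s, in which the tool goes at most 41.7 mm and 7.16 degrees, less where a joint would pass 70% of its speed; a pose out of reach is approached as far as the arm can. A call with a gripper value outside its range is refused whole. OPENING is the closure, from -1 (fully open) to 1 (shut), set as the call begins (- or left out, the last holds). The fingers move at their own pace and stop on an object; FORCE is the grip in N (left out, the last holds). Time passes only in rows, so rows that repeat a pose let the fingers close. It gives the time, the measured TCP pose, the force, the opening and the grip force at its end, in the units of the state.
- status.get_state(): the state, without advancing time (a new reading comes with each control period).
- viewer.camera(name): name is "scene" or "top"; returns a dict with "frame" (400x640x3 uint8, red, green, blue), "z_map" (400x640 float32, m along the optical axis (not along the pixel's ray), 0 where there is no reading), "fx", "fy", "cx", "cy" (pixels), "k1" (the pictures are not rectified: a ray, as slopes to the right and down, at radius r is drawn at 1 + k1 r^2 times it, then the intrinsics apply), "view" (4x4, takes a point from world to camera coordinates). Camera axes: x right, y down, z forward; pixel columns grow to the right and rows downward; lengths in m; the calibration is good to about 2 mm. A picture is of the moment at which its call begins.
- ticket.sign_off(): hands the job in; it is judged then, once.
Trained networks look in a picture, given as the dict that the camera call returned (one of the last four; its "shot" number tells which), for a name from the list of things; names that differ only in an ending like _2 or _b are one class to them, and where a whole thing is asked for, a point or a joint stands for the part that bears it (a point fixed in the world has none). Each returns a list of dicts, best first, with "p" (0 to 1); they miss things now and then, are a little off and sometimes report something else, mostly with a low value. They report only what shows in the picture. A call takes as long as a camera call.
- viewer.look_for(picture, label): "extent" ([left, top, width, height] in pixels, round what is visible of it).
- viewer.cut_out(picture, label): "mask" (400x640 bool, what is visible of it) and "extent" ([left, top, width, height] in pixels, round what is visible of it).
- viewer.pinpoint(picture, label): "centre" ([row, column] in pixels: a listed point, or the origin of a listed thing).
The state is a dict: "clock": time; "joints": joint angles; "joint_vel": joint speeds; "tau": joint torques, N m; "ee_pos": TCP position; "orientation": TCP orientation; "ft_force": force on the tool from outside, world axes, zero at the start; "ft_torque": the same for the moment, N m; "opening": finger opening in m; "grasp_force": force on a finger pad.
Only numpy, scipy, OpenCV 4.12 (cv2) and the standard library are available. Lean on these libraries where they do the work, as an engineer would, in place of code of your own. Each camera call takes 0.05 s, during which the arm holds its last target. There are 200 camera calls.

## Working session

There is one attempt and no reset: what is moved stays moved. The work goes in short steps, Python scripts to look and compute and a shell command to move; the robot and the scene stay as the last step left them, time stands still between calls to the robot, and variables do not carry over. Pictures are saved under pics/ and viewed, at most 10 in all, crops included, and the job is handed in when it is done.

```bash
mkdir -p pics; cat > h.py <<'E'
import numpy as np,cv2
from workcell import status,viewer,ticket
def ray(p,row,col):
    K=np.array([[p['fx'],0,p['cx']],[0,p['fy'],p['cy']],[0,0,1.]])
    d=np.array([(col-p['cx'])/p['fx'],(row-p['cy'])/p['fy']]);u=d.copy()
    for _ in range(20): u=d/(1+p['k1']*(u@u))
    return u
def at_z(p,row,col,z):
    V=np.array(p['view']);R,t=V[:3,:3],V[:3,3];c=-R.T@t
    d=R.T@np.append(ray(p,row,col),1);return c+d*(z-c[2])/d[2]
def at_depth(p,row,col):
    V=np.array(p['view']);R,t=V[:3,:3],V[:3,3];z=p['z_map'][int(row),int(col)]
    return R.T@(np.append(ray(p,row,col),1)*z-t)
def save(p,n): cv2.imwrite('pics/'+n,cv2.cvtColor(p['frame'],cv2.COLOR_RGB2BGR))
E
python3 - <<'E'
from h import *
np.set_printoptions(precision=4,suppress=True)
Z=dict(knob_center=.164,jar_mouth=.107,lid_center=.021,pepper_mill=0,oil_bottle=0)
for n in('top','scene'):
    p=viewer.camera(n);save(p,n+'0.png')
    for l,z in Z.items():
        for r in viewer.pinpoint(p,l)[:2]: print(n,l,round(r['p'],2),np.round(r['centre']),at_z(p,*r['centre'],z))
s=status.get_state();print(s)
E
```

```text
top knob_center 0.63 [183. 318.] [ 0.5772 -0.0163  0.164 ]
top knob_center 0.58 [217. 315.] [ 0.4589 -0.0039  0.164 ]
top jar_mouth 0.71 [203. 462.] [ 0.5132 -0.5355  0.107 ]
top jar_mouth 0.61 [198. 341.] [ 0.5346 -0.0978  0.107 ]
top lid_center 0.62 [194. 386.] [ 0.5645 -0.2764  0.021 ]
top pepper_mill 0.48 [200. 235.] [0.5504 0.3066 0.    ]
top oil_bottle 0.87 [180. 207.] [0.6347 0.4223 0.    ]
scene knob_center 0.96 [198. 335.] [ 0.5797 -0.0248  0.164 ]
scene jar_mouth 0.88 [220. 304.] [ 0.5333 -0.1062  0.107 ]
scene lid_center 0.55 [282. 277.] [ 0.5745 -0.2695  0.021 ]
scene lid_center 0.31 [257. 333.] [ 0.6365 -0.1007  0.021 ]
scene pepper_mill 0.91 [186. 381.] [0.5463 0.304  0.    ]
scene pepper_mill 0.25 [280. 275.] [ 0.5522 -0.2574  0.    ]
scene oil_bottle 0.66 [183. 420.] [0.6501 0.4123 0.    ]
{'clock': 0.6, 'joints': array([ 1.0847,  0.3806,  1.2974, -0.    ,  1.4636, -0.2153]), 'joint_vel': array([ 0.0004, -0.0023, -0.0007,  0.0006,  0.0019, -0.0003]), 'tau': array([  0.0006, -44.816 , -23.1402,  -0.0001,   0.0006,   0.    ]), 'ee_pos': array([0.1471, 0.5299, 0.2313]), 'orientation': array([-3.1415,  0.    ,  2.8708]), 'ft_force': array([ 0.5004, -0.0746,  0.1231]), 'ft_torque': array([ 0.0057, -0.0061,  0.0047]), 'grasp_force': 0.0, 'opening': 0.08531514375744066}
```

View pics/top0.png

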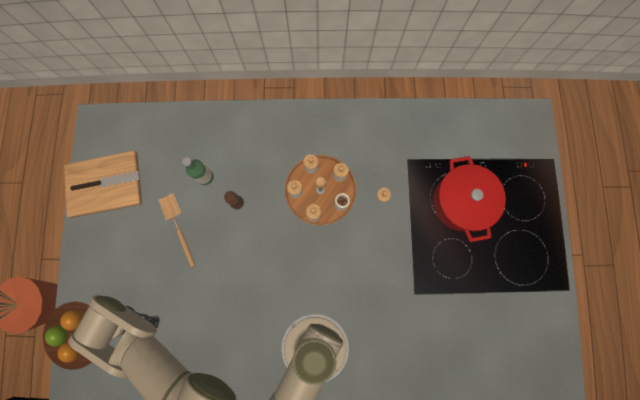

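View pics/scene0.png

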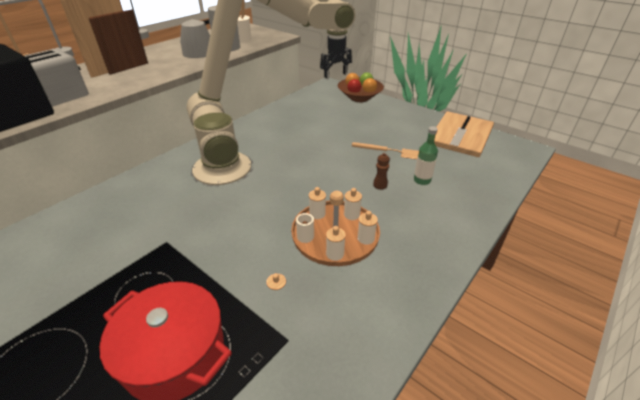

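```bash
python3 - <<'E'
from h import *
np.set_printoptions(precision=4,suppress=True)
ims=[]
for n,(r0,c0) in(('top',(150,280)),('scene',(180,265))):
    p=viewer.camera(n);im=cv2.cvtColor(p['frame'],cv2.COLOR_RGB2BGR)[r0:r0+115,c0:c0+125]
    ims.append(cv2.resize(im,None,fx=3.2,fy=3.2,interpolation=cv2.INTER_CUBIC))
    for l,z in(('lid_center',.0),('jar_mouth',.06),('carousel',.046),('knob_center',.15)):
        for r in viewer.cut_out(p,l)[:2]:
            m=r['mask'];rr,cc=np.nonzero(m)
            P=np.array([at_depth(p,a,b) for a,b in zip(rr,cc) if p['z_map'][a,b]>0])
            print(n,l,round(r['p'],2),r['extent'],len(P),'med',np.median(P,0),'min',P.min(0),'max',P.max(0))
            if l=='lid_center':
                f=P[(P[:,2]>.008)&(P[:,2]<.06)];print('  mean',f.mean(0),'mid',(np.percentile(f,3,0)+np.percentile(f,97,0))/2)
                t=P[P[:,2]>.026];print('  finial',len(t),t.mean(0) if len(t) else '')
    # depth geometric: rim band & knob
    g=np.array([(a,b) for a in range(r0,r0+115) for b in range(c0,c0+125) if p['z_map'][a,b]>0])
    Q=np.array([at_depth(p,a,b) for a,b in g])
    C=np.array([.578,-.02])
    d=np.hypot(*(Q[:,:2]-C).T)
    k=Q[(d<.05)&(Q[:,2]>.15)];print(' knob',len(k),k.mean(0),k.min(0),k.max(0))
    rim=Q[(np.hypot(*(Q[:,:2]-[.534,-.102]).T)<.045)&(Q[:,2]>.098)&(Q[:,2]<.115)]
    if len(rim)>5:
        A=np.c_[2*rim[:,:2],np.ones(len(rim))];s=np.linalg.lstsq(A,(rim[:,:2]**2).sum(1),rcond=None)[0]
        print(' rim',len(rim),rim.mean(0),'fit',s[:2],np.sqrt(s[2]+s[:2]@s[:2]),'mid',(rim.min(0)+rim.max(0))/2)
    tr=Q[(d>.115)&(d<.15)&(Q[:,2]>.036)&(Q[:,2]<.056)];print(' tray',len(tr),tr.min(0),tr.max(0))
cv2.imwrite('pics/crops.png',np.hstack(ims))
E
```

```text
top lid_center 0.61 [287.2, 179.1, 16.6, 21.0] 204 med [0.5671 0.0694 0.1118] min [0.5488 0.0462 0.0272] max [0.5992 0.095  0.142 ]
  mean [0.5552 0.0683 0.0455] mid [0.5586 0.0689 0.0435]
  finial 204 [0.5683 0.0698 0.1035]
top lid_center 0.5 [376.3, 189.4, 12.8, 11.5] 149 med [ 0.5625 -0.265   0.0159] min [ 0.5388 -0.296  -0.0022] max [ 0.5901 -0.2416  0.0481]
  mean [ 0.5639 -0.2661  0.0186] mid [ 0.5637 -0.2677  0.0269]
  finial 18 [ 0.5632 -0.2653  0.041 ]
top jar_mouth 0.45 [335.7, 195.4, 13.8, 12.6] 179 med [ 0.5277 -0.0998  0.0856] min [ 0.5006 -0.1234  0.0462] max [ 0.5508 -0.0747  0.1146]
top carousel 0.47 [304.8, 206.0, 15.8, 12.5] 180 med [0.4815 0.0023 0.1127] min [ 0.4607 -0.0192  0.0561] max [0.5101 0.0271 0.1422]
top knob_center 0.59 [287.3, 152.7, 71.3, 71.3] 2881 med [ 0.5741 -0.027   0.0323] min [ 0.4458 -0.1612 -0.0065] max [0.7303 0.1159 0.1865]
 knob 115 [ 0.5781 -0.0229  0.1766] [ 0.5602 -0.0408  0.1537] [ 0.5998 -0.0029  0.1865]
 rim 65 [ 0.5268 -0.0999  0.106 ] fit [ 0.5259 -0.1   ] 0.023445561504932943 mid [ 0.5262 -0.1     0.1069]
 tray 403 [ 0.4458 -0.1565
[... 769 characters left out ...]
 0.1845 0.1869]
scene carousel 0.64 [327.9, 227.0, 17.0, 33.5] 537 med [ 0.6505 -0.1109  0.0977] min [ 0.5709 -0.1255  0.0316] max [ 0.6678 -0.0225  0.1441]
scene knob_center 0.96 [292.7, 188.4, 86.6, 81.4] 2808 med [ 0.5945 -0.0393  0.0358] min [ 0.4318 -0.1593 -0.0015] max [0.7195 0.1801 0.1869]
scene knob_center 0.52 [99.7, 283.4, 130.1, 116.6] 11773 med [ 0.5721 -0.5829  0.1319] min [ 0.3161 -0.6883  0.0034] max [ 0.6936 -0.445   0.1712]
 knob 177 [ 0.5898 -0.0305  0.1751] [ 0.5668 -0.044   0.1525] [ 0.6068 -0.0069  0.1869]
 rim 143 [ 0.5316 -0.1023  0.1059] fit [ 0.5309 -0.1017] 0.023398486332887727 mid [ 0.5309 -0.1013  0.1057]
 tray 765 [ 0.4511 -0.1593  0.036 ] [0.7195 0.1108 0.0558]
```

View pics/crops.png

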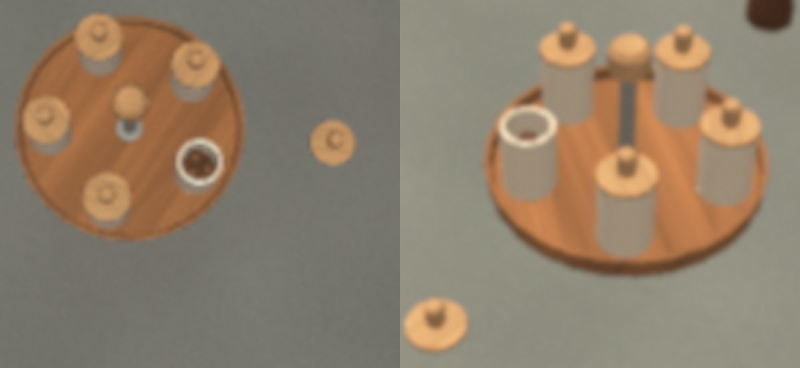

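Top view: lid at (194,385), open jar mouth at (200,342), knob at (183,320). The scene view agrees to within about 5 mm. Next I move above the lid with the fingers closing along world x.

```bash
python3 -m handwheel '[{"offset":[-0.1,-0.106,0],"angular":[0,0,12]},{"offset":[-0.2,-0.213,0],"angular":[0,0,24]},{"offset":[-0.3,-0.319,0],"angular":[0,0,36]},{"offset":[-0.3,-0.319,0],"angular":[0,0,36]},{"offset":[-0.3,-0.319,0],"angular":[0,0,36]},{"offset":[-0.3,-0.319,0],"angular":[0,0,36]},{"offset":[-0.3,-0.319,0],"angular":[0,0,36]},{"offset":[-0.617,-0.656,0],"angular":[0,0,74.5]},{"offset":[-0.617,-0.656,0],"angular":[0,0,74.5]},{"offset":[-0.617,-0.656,0],"angular":[0,0,74.5]},{"offset":[-0.617,-0.656,0],"angular":[0,0,74.5]},{"offset":[-0.617,-0.656,0],"angular":[0,0,74.5]},{"offset":[-0.617,-0.656,0],"angular":[0,0,74.5]},{"offset":[-0.617,-0.656,0],"angular":[0,0,74.5]},{"offset":[-0.617,-0.656,0],"angular":[0,0,74.5]},{"offset":[-0.617,-0.656,0],"angular":[0,0,74.5]},{"offset":[-0.617,-0.656,0],"angular":[0,0,74.5]},{"offset":[-0.617,-0.656,0],"angular":[0,0,74.5]},{"offset":[-0.617,-0.656,0],"angular":[0,0,74.5]},{"offset":[-0.617,-0.656,0],"angular":[0,0,74.5]}]' -1 25
```

```text
clock: 2.77
ee_pos: [0.5354, -0.2098, 0.2313]
orientation: [3.141, 0.0, 1.57]
ft_force: [0.5, -0.2, 0.4]
opening: 0.0859
grasp_force: 0.0
```

```bash
python3 -m handwheel '[{"offset":[0,0,0],"angular":[0,0,0]},{"offset":[0,0,0],"angular":[0,0,0]},{"offset":[0,0,0],"angular":[0,0,0]}]'
```

```text
clock: 3.02
ee_pos: [0.5346, -0.2074, 0.2311]
orientation: [-3.141, -0.001, 1.57]
ft_force: [0.9, 0.2, -0.4]
opening: 0.0853
grasp_force: 0.0
```

```bash
python3 -m handwheel '[{"offset":[-0.03,0.0155,0.03],"angular":[0,0,0]},{"offset":[-0.06,0.031,0.06],"angular":[0,0,0]},{"offset":[-0.06,0.031,0.09],"angular":[0,0,0]},{"offset":[-0.06,0.031,0.12],"angular":[0,0,0]},{"offset":[-0.06,0.031,0.14],"angular":[0,0,0]},{"offset":[-0.06,0.031,0.14],"angular":[0,0,0]},{"offset":[-0.06,0.031,0.14],"angular":[0,0,0]}]'
python3 - <<'E'
from h import *
ims=[]
for n,(r0,c0) in(('top',(150,330)),('scene',(220,230))):
    p=viewer.camera(n);im=cv2.cvtColor(p['frame'],cv2.COLOR_RGB2BGR)[r0:r0+90,c0:c0+95]
    ims.append(cv2.resize(im,None,fx=4.2,fy=4.2,interpolation=cv2.INTER_CUBIC))
cv2.imwrite('pics/pre.png',np.hstack(ims))
E
```

```text
clock: 3.6
ee_pos: [0.5658, -0.2666, 0.0918]
orientation: [-3.141, -0.001, 1.572]
ft_force: [0.2, 0.1, 0.8]
opening: 0.0856
grasp_force: 0.0
```

View pics/pre.png

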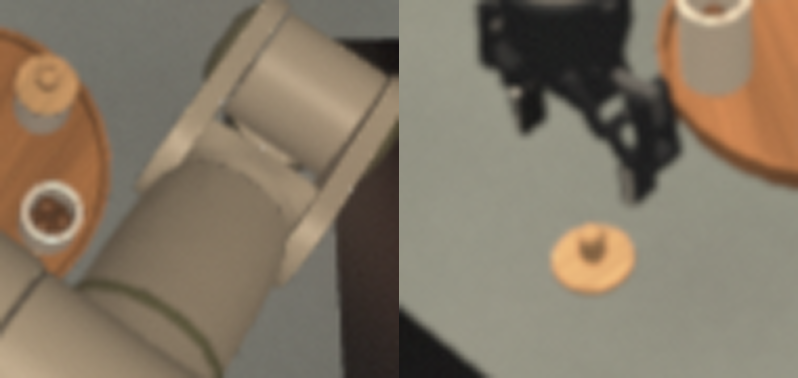

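The gripper is open above the lid, which sits at about (590,255) in the right-hand crop. I'll go down and grip the finial.

```bash
python3 -m handwheel '[{"offset":[0,0,0.03],"angular":[0,0,0]},{"offset":[0,0,0.055],"angular":[0,0,0]},{"offset":[0,0,0.071],"angular":[0,0,0]},{"offset":[0,0,0.071],"angular":[0,0,0]},{"offset":[0,0,0.071],"angular":[0,0,0]}]' && python3 -m handwheel '[{"offset":[0,0,0],"angular":[0,0,0]},{"offset":[0,0,0],"angular":[0,0,0]},{"offset":[0,0,0],"angular":[0,0,0]},{"offset":[0,0,0],"angular":[0,0,0]},{"offset":[0,0,0],"angular":[0,0,0]},{"offset":[0,0,0],"angular":[0,0,0]},{"offset":[0,0,0],"angular":[0,0,0]},{"offset":[0,0,0],"angular":[0,0,0]},{"offset":[0,0,0],"angular":[0,0,0]},{"offset":[0,0,0],"angular":[0,0,0]}]' 1 25
```

```text
clock: 4.12
ee_pos: [0.5664, -0.2678, 0.0218]
orientation: [3.14, 0.001, 1.571]
ft_force: [0.2, 0.0, 1.3]
opening: 0.0855
grasp_force: 0.0
clock: 4.95
ee_pos: [0.566, -0.2678, 0.0206]
orientation: [3.141, 0.0, 1.571]
ft_force: [-0.5, 0.3, 4.2]
opening: 0.0169
grasp_force: 26.2
```

```bash
python3 -m handwheel '[{"offset":[0,0,-0.02],"angular":[0,0,0]},{"offset":[0,0,-0.055],"angular":[0,0,0]},{"offset":[0,0,-0.09],"angular":[0,0,0]},{"offset":[0,0,-0.13],"angular":[0,0,0]},{"offset":[0,0,-0.16],"angular":[0,0,0]},{"offset":[0,0,-0.16],"angular":[0,0,0]},{"offset":[0,0,-0.16],"angular":[0,0,0]},{"offset":[0,0,-0.16],"angular":[0,0,0]}]'
python3 - <<'E'
from h import *
np.set_printoptions(precision=4,suppress=True)
s=status.get_state();e=s['ee_pos'];print(e,s['opening'],s['grasp_force'])
p=viewer.camera('scene')
V=np.array(p['view']);q=V[:3,:3]@e+V[:3,3];u=q[:2]/q[2];u=u*(1+p['k1']*u@u);c=u[0]*p['fx']+p['cx'];r=u[1]*p['fy']+p['cy']
print('tcp px',r,c)
for l in('lid_center',):
  for d in viewer.pinpoint(p,l)[:2]: print(d['p'],d['centre'],at_z(p,*d['centre'],e[2]+.001))
h=cv2.cvtColor(p['frame'],cv2.COLOR_RGB2HSV);R,C=int(r),int(c)
Q=[]
for a in range(R-30,R+40):
  for b in range(C-35,C+35):
    if h[a,b,1]>80 and 5<h[a,b,0]<25 and h[a,b,2]>90 and p['z_map'][a,b]>0:
      x=at_depth(p,a,b)
      if .03>np.abs(x-e)[2] and np.hypot(*(x-e)[:2])<.045: Q.append(x)
Q=np.array(Q);
for lo,hi in((-.03,-.011),(-.014,-.002),(0,.03)):
  k=Q[(Q[:,2]-e[2]>lo)&(Q[:,2]-e[2]<hi)]
  if len(k): print(lo,len(k),'mean',k.mean(0)-e,'mid',(k.min(0)+k.max(0))/2-e, k.max(0)-k.min(0))
im=cv2.cvtColor(p['frame'],cv2.COLOR_RGB2BGR);cv2.circle(im,(C,R),1,(0,0,255),-1)
cv2.imwrite('pics/lift.png',cv2.resize(im[R-60:R+70,C-60:C+100],None,fx=4,fy=4,interpolation=cv2.INTER_CUBIC))
E
```

```text
clock: 5.62
ee_pos: [0.5653, -0.2673, 0.1789]
orientation: [-3.14, -0.001, 1.571]
ft_force: [-0.2, 0.1, -0.5]
opening: 0.0168
grasp_force: 25.8
[ 0.5653 -0.2673  0.1789] 0.01683167486675888 25.802099673310295
tcp px 238.61077088904398 270.2742200000878
0.53 [238.3, 270.9] [ 0.5665 -0.2662  0.1799]
-0.014 94 mean [ 0.0077 -0.0112 -0.0036] mid [ 0.0023 -0.003  -0.0052] [0.0533 0.0462 0.0063]
0 50 mean [ 0.0055 -0.0039  0.0122] mid [ 0.0076 -0.0074  0.0125] [0.0416 0.0358 0.0246]
```

View pics/lift.png

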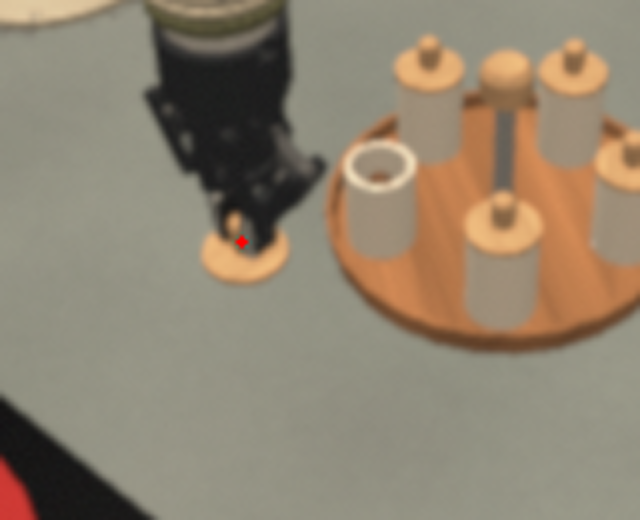

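```bash
python3 -m handwheel '[{"offset":[0.03,-0.007,0],"angular":[0,0,0]},{"offset":[0.06,-0.014,0],"angular":[0,0,0]},{"offset":[0.09,-0.021,0],"angular":[0,0,0]},{"offset":[0.12,-0.028,0],"angular":[0,0,0]},{"offset":[0.15,-0.034,0],"angular":[0,0,0]},{"offset":[0.166,-0.037,0],"angular":[0,0,0]},{"offset":[0.166,-0.037,0.015],"angular":[0,0,0]},{"offset":[0.166,-0.037,0.034],"angular":[0,0,0]},{"offset":[0.166,-0.037,0.034],"angular":[0,0,0]},{"offset":[0.166,-0.037,0.034],"angular":[0,0,0]},{"offset":[0.166,-0.037,0.034],"angular":[0,0,0]}]'
cat > m.py <<'E'
from h import *
np.set_printoptions(precision=4,suppress=True)
def proj(p,P):
    V=np.array(p['view']);q=(V[:3,:3]@np.array(P).T).T+V[:3,3];u=q[:,:2]/q[:,2:];u=u*(1+p['k1']*(u**2).sum(1,keepdims=True))
    return u*[p['fx'],p['fy']]+[p['cx'],p['cy']]
def circ(x,y,z,r):
    t=np.linspace(0,6.283,60);return np.c_[x+r*np.cos(t),y+r*np.sin(t),0*t+z]
E
python3 - <<'E'
from m import *
s=status.get_state();e=s['ee_pos'];print(e)
ims=[]
for n in('scene','top'):
  p=viewer.camera(n);c=proj(p,[e])[0].astype(int)
  R,C=c[1],c[0];k=8
  im=cv2.resize(cv2.cvtColor(p['frame'],cv2.COLOR_RGB2BGR)[R-32:R+38,C-25:C+25],None,fx=k,fy=k,interpolation=cv2.INTER_CUBIC)
  # flange lower edge predicted (lid at tcp), rim outer predicted at mouth estimate
  for P,col in((circ(e[0],e[1],e[2]+.001-.011,.027),(255,0,0)),(circ(.528,-.101,.107,.026),(0,255,0))):
    uv=((proj(p,P)-[C-25,R-32]+.5)*k).astype(np.int32);cv2.polylines(im,[uv],True,col,1)
  ims.append(im)
cv2.imwrite('pics/hover.png',np.hstack(ims))
E
```

```text
clock: 6.63
ee_pos: [0.5291, -0.102, 0.1465]
orientation: [-3.141, -0.0, 1.57]
ft_force: [0.7, 1.0, -0.2]
opening: 0.0168
grasp_force: 25.8
[ 0.5291 -0.102   0.1465]
```

View pics/hover.png

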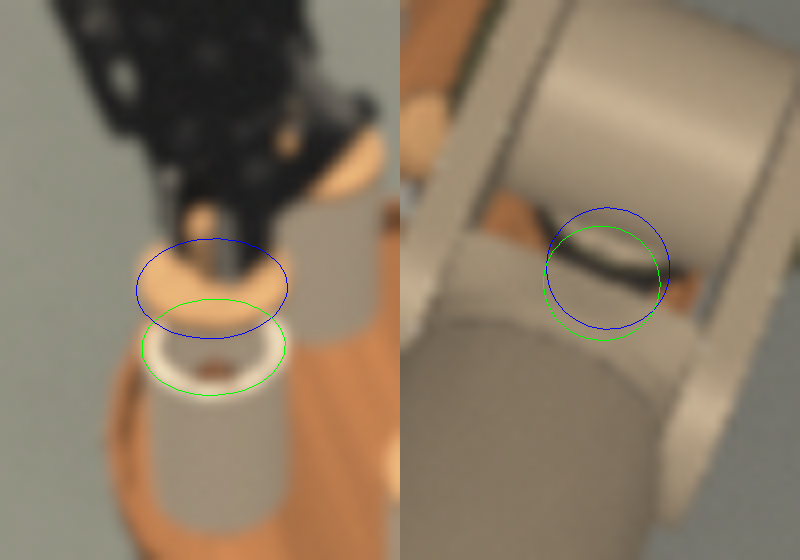

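Blue (predicted lid) and green (predicted rim) line up with the picture in columns (lid centre 214, rim centre 215). The real lid edge sits about 1.5 px higher than predicted, so I'll check height and tilt from depth.

```bash
python3 - <<'E'
from m import *
from scipy.optimize import least_squares
e=status.get_state()['ee_pos'];p=viewer.camera('scene');c=proj(p,[e])[0].astype(int);print(e)
h=cv2.cvtColor(p['frame'],cv2.COLOR_RGB2HSV)
L=[];W=[]
for a in range(c[1]-20,c[1]+38):
  for b in range(c[0]-20,c[0]+20):
    if p['z_map'][a,b]<=0: continue
    x=at_depth(p,a,b);H,S,v=h[a,b].astype(int)
    if np.hypot(*(x-e)[:2])<.04:
      if S>90 and 5<H<25 and v>130 and x[2]>.122: L.append([a,b,*x])
      if S<90 and v>150 and .1<x[2]<.116: W.append([a,b,*x])
L=np.array(L);W=np.array(W)
print('lid px rows',L[:,0].min(),L[:,0].max(),'cols',L[:,1].min(),L[:,1].max(),len(L))
for a in np.unique(L[:,0]): k=L[L[:,0]==a]; print(int(a),len(k),k[:,1].min(),k[:,1].max(),np.median(k[:,2:],0))
print('rim',len(W),W[:,2:].mean(0),'z',np.median(W[:,4]),(W[:,2:4].min(0)+W[:,2:4].max(0))/2)
T=L[(L[:,4]<e[2]+.004)&(L[:,4]>e[2]-.008)]
A=np.c_[T[:,2]-e[0],T[:,3]-e[1],np.ones(len(T))]
print('plane',np.linalg.lstsq(A,T[:,4]-e[2],rcond=None)[0],len(T))
print('mid',(T[:,2:].min(0)+T[:,2:].max(0))/2-e)
E
```

```text
[ 0.5292 -0.102   0.147 ]
lid px rows 202.0 216.0 cols 296.0 314.0 150
202 3 302.0 304.0 [ 0.5268 -0.1023  0.1704]
203 3 302.0 304.0 [ 0.5293 -0.1051  0.1702]
204 4 301.0 304.0 [ 0.53   -0.1076  0.1688]
205 3 302.0 304.0 [ 0.5322 -0.108   0.1667]
206 2 302.0 303.0 [ 0.5305 -0.1088  0.1623]
207 5 297.0 313.0 [ 0.5104 -0.1021  0.1445]
208 10 296.0 313.0 [ 0.5172 -0.1053  0.1449]
209 13 296.0 314.0 [ 0.5271 -0.1077  0.1463]
210 15 296.0 314.0 [ 0.5326 -0.1085  0.1449]
211 19 296.0 314.0 [ 0.5368 -0.1063  0.145 ]
212 18 296.0 313.0 [ 0.5392 -0.1108  0.1453]
213 17 297.0 313.0 [ 0.5417 -0.1127  0.1451]
214 16 297.0 312.0 [ 0.5445 -0.1169  0.1449]
215 13 298.0 310.0 [ 0.5465 -0.1213  0.1435]
216 9 300.0 308.0 [ 0.5476 -0.1218  0.1416]
rim 87 [ 0.5383 -0.1094  0.1069] z 0.10789787624358507 [ 0.5327 -0.1024]
plane [-0.0081 -0.0048 -0.0019] 128
mid [ 0.0035 -0.0024 -0.0018]
```

```bash
python3 - <<'E'
from m import *
from scipy.optimize import least_squares
e=status.get_state()['ee_pos'];p=viewer.camera('scene')
f=cv2.GaussianBlur(cv2.cvtColor(p['frame'],cv2.COLOR_RGB2HSV),(1,1),0).astype(float)
sat=f[...,1];v=f[...,2]
for col in(298,301,305,309,312): print(col,[f'{int(r)}:{int(sat[r,col])}/{int(v[r,col])}' for r in range(205,232)])
for zt in(0,.002,.003): print(zt,'flange bottom rows lid@tcp',[round(np.interp(c,*(lambda q:(q[np.argsort(q[:,0]),0],q[np.argsort(q[:,0]),1]))(
  (lambda q:q[q[:,1]>q[:,1].mean()])(proj(p,circ(e[0],e[1],e[2]+zt-.011,.027))))),1) for c in(298,301,305,309,312)])
for nm,r in(('outer',.026),('inner',.021)):
  q=proj(p,circ(.528,-.101,.107,r));q=q[q[:,1]>q[:,1].mean()];q=q[np.argsort(q[:,0])];print(nm,[round(np.interp(c,q[:,0],q[:,1]),1) for c in(298,301,305,309,312)])
E
```

```text
298 ['205:45/124', '206:81/157', '207:109/197', '208:119/225', '209:121/232', '210:121/232', '211:123/231', '212:121/233', '213:122/230', '214:124/216', '215:112/194', '216:86/193', '217:69/196', '218:64/184', '219:61/179', '220:61/193', '221:59/222', '222:53/232', '223:59/222', '224:59/185', '225:60/162', '226:60/158', '227:60/158', '228:60/157', '229:61/158', '230:60/157', '231:60/157']
301 ['205:122/119', '206:121/99', '207:122/107', '208:125/149', '209:127/193', '210:126/221', '211:122/230', '212:121/232', '213:122/232', '214:124/229', '215:126/214', '216:115/177', '217:83/153', '218:65/154', '219:61/155', '220:60/156', '221:63/155', '222:67/168', '223:64/202', '224:59/215', '225:55/189', '226:58/164', '227:58/158', '228:58/157', '229:60/157', '230:60/157', '231:60/158']
305 ['205:55/106', '206:51/104', '207:52/103', '208:58/102', '209:58/102', '210:83/126', '211:113/181', '212:122/221', '213:122/228', '214:123/228', '215:124/222', '216:121/191', '217:94/158', '218:66/154', '219:64/156', '220:76/151', '221:104/142', '222:125/139', '223:93/168', '224:67/210', '225:60/208', '226:60
[... 738 characters left out ...]
, '224:67/157', '225:66/154', '226:66/154', '227:66/154', '228:65/153', '229:63/153', '230:63/153', '231:63/153']
0 flange bottom rows lid@tcp [np.float64(216.7), np.float64(217.7), np.float64(217.9), np.float64(216.9), np.float64(214.9)]
0.002 flange bottom rows lid@tcp [np.float64(216.2), np.float64(217.2), np.float64(217.4), np.float64(216.4), np.float64(214.4)]
0.003 flange bottom rows lid@tcp [np.float64(215.9), np.float64(216.9), np.float64(217.1), np.float64(216.1), np.float64(214.1)]
outer [np.float64(223.4), np.float64(224.6), np.float64(224.9), np.float64(223.9), np.float64(221.7)]
inner [np.float64(221.5), np.float64(223.3), np.float64(223.7), np.float64(222.4), np.float64(219.0)]
```

The lid outline matches the TCP position with the lid 3 mm higher than assumed. The jar rim is at about (0.5295, -0.1025), so the lid is already centred over it. I'll lower it straight down.

```bash
python3 -m handwheel '[{"offset":[0,0,0.008],"angular":[0,0,0]},{"offset":[0,0,0.014],"angular":[0,0,0]},{"offset":[0,0,0.018],"angular":[0,0,0]},{"offset":[0,0,0.022],"angular":[0,0,0]},{"offset":[0,0,0.022],"angular":[0,0,0]}]' && python3 -m handwheel '[{"offset":[0,0,0.003],"angular":[0,0,0]},{"offset":[0,0,0.006],"angular":[0,0,0]},{"offset":[0,0,0.0085],"angular":[0,0,0]},{"offset":[0,0,0.0085],"angular":[0,0,0]},{"offset":[0,0,0.0085],"angular":[0,0,0]}]'
```

```text
clock: 7.25
ee_pos: [0.5285, -0.1015, 0.1233]
orientation: [-3.14, -0.001, 1.57]
ft_force: [-0.5, 0.5, -1.0]
opening: 0.0166
grasp_force: 25.8
clock: 7.67
ee_pos: [0.5299, -0.1021, 0.1173]
orientation: [3.138, 0.002, 1.571]
ft_force: [-0.1, -0.4, 10.1]
opening: 0.0168
grasp_force: 26.6
```

```bash
python3 -m handwheel '[{"offset":[0,0,-0.002],"angular":[0,0,0]},{"offset":[0,0,-0.002],"angular":[0,0,0]},{"offset":[0,0,-0.002],"angular":[0,0,0]},{"offset":[0,0,-0.002],"angular":[0,0,0]},{"offset":[0,0,-0.002],"angular":[0,0,0]},{"offset":[0,0,-0.002],"angular":[0,0,0]}]' 0 && python3 -m handwheel '[{"offset":[0,0,-0.015],"angular":[0,0,0]},{"offset":[0,0,-0.04],"angular":[0,0,0]},{"offset":[0,0,-0.08],"angular":[0,0,0]},{"offset":[0,0,-0.12],"angular":[0,0,0]},{"offset":[0,0,-0.12],"angular":[0,0,0]},{"offset":[0,0,-0.12],"angular":[0,0,0]}]'
python3 - <<'E'
from m import *
s=status.get_state();print(s['ee_pos'],s['joints'])
p=viewer.camera('scene');ims=[cv2.resize(cv2.cvtColor(p['frame'],cv2.COLOR_RGB2BGR)[140:270,250:400],None,fx=4,fy=4,interpolation=cv2.INTER_CUBIC)]
cv2.imwrite('pics/rel.png',ims[0])
g=[at_depth(p,a,b) for a in range(180,230) for b in range(285,325) if p['z_map'][a,b]>0]
g=np.array(g);g=g[(np.hypot(g[:,0]-.53,g[:,1]+.102)<.032)&(g[:,2]>.10)&(g[:,2]<.15)]
t=g[(g[:,2]>.107)&(g[:,2]<.12)];print('flange',len(t),np.median(t,0),(t.min(0)+t.max(0))/2)
A=np.c_[t[:,:2]-[.53,-.102],np.ones(len(t))];print(np.linalg.lstsq(A,t[:,2],rcond=None)[0]);print('top',g[:,2].max())
E
```

```text
clock: 8.17
ee_pos: [0.5288, -0.1016, 0.1177]
orientation: [-3.141, -0.0, 1.571]
ft_force: [0.2, 0.5, -0.6]
opening: 0.0429
grasp_force: 0.0
clock: 8.67
ee_pos: [0.5295, -0.1019, 0.2397]
orientation: [3.137, 0.002, 1.571]
ft_force: [-0.5, 0.8, -0.1]
opening: 0.0427
grasp_force: 0.0
[ 0.5295 -0.1019  0.2397] [-0.4098  0.3536  1.315  -0.      1.4684 -0.4096]
flange 168 [ 0.5385 -0.1079  0.1158] [ 0.5324 -0.101   0.1134]
[-0.0111  0.0417  0.1157]
top 0.1437513774527547
```

View pics/rel.png

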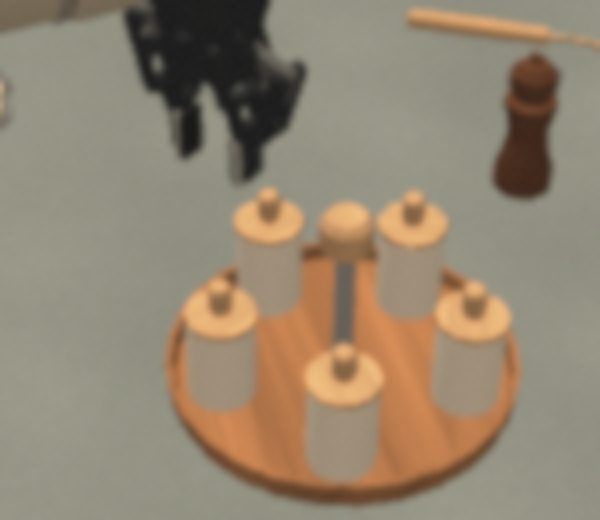

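The lid is seated level and matches the other jars: finial at (219,290), flange at (220,312) in the crop. Now I move over the knob and turn the gripper to yaw 30°.

```bash
python3 -m handwheel '[{"offset":[0.02,0.013,0],"angular":[0,0,7]},{"offset":[0.04,0.026,0],"angular":[0,0,14]},{"offset":[0.06,0.04,0],"angular":[0,0,21]},{"offset":[0.0784,0.0525,0],"angular":[0,0,28]},{"offset":[0.0784,0.0525,0],"angular":[0,0,35]},{"offset":[0.0784,0.0525,0],"angular":[0,0,42]},{"offset":[0.0784,0.0525,0],"angular":[0,0,49]},{"offset":[0.0784,0.0525,0],"angular":[0,0,56]},{"offset":[0.0784,0.0525,0],"angular":[0,0,60]},{"offset":[0.0784,0.0525,0.02],"angular":[0,0,60]},{"offset":[0.0784,0.0525,0.05],"angular":[0,0,60]},{"offset":[0.0784,0.0525,0.08],"angular":[0,0,60]},{"offset":[0.0784,0.0525,0.096],"angular":[0,0,60]},{"offset":[0.0784,0.0525,0.096],"angular":[0,0,60]},{"offset":[0.0784,0.0525,0.096],"angular":[0,0,60]}]' -1 && python3 -m handwheel '[{"offset":[0,0,0],"angular":[0,0,0]},{"offset":[0,0,0],"angular":[0,0,0]},{"offset":[0,0,0],"angular":[0,0,0]},{"offset":[0,0,0],"angular":[0,0,0]},{"offset":[0,0,0],"angular":[0,0,0]},{"offset":[0,0,0],"angular":[0,0,0]},{"offset":[0,0,0],"angular":[0,0,0]},{"offset":[0,0,0],"angular":[0,0,0]}]' 1 30
```

```text
clock: 9.97
ee_pos: [0.5808, -0.0232, 0.1405]
orientation: [-3.139, 0.002, 0.523]
ft_force: [0.3, 0.9, 0.4]
opening: 0.0853
grasp_force: 0.0
clock: 10.63
ee_pos: [0.5828, -0.025, 0.1434]
orientation: [3.136, -0.002, 0.523]
ft_force: [2.0, -6.4, 4.0]
opening: 0.0386
grasp_force: 31.2
```

```bash
python3 -m handwheel '[{"offset":[0,0.0015,0],"angular":[0,0,-1]},{"offset":[0,0.0015,0],"angular":[0,0,-3]},{"offset":[0,0.0015,0],"angular":[0,0,-6]},{"offset":[0,0.0015,0],"angular":[0,0,-10]},{"offset":[0,0.0015,0],"angular":[0,0,-14]},{"offset":[0,0.0015,0],"angular":[0,0,-18]},{"offset":[0,0.0015,0],"angular":[0,0,-22]},{"offset":[0,0.0015,0],"angular":[0,0,-26]},{"offset":[0,0.0015,0],"angular":[0,0,-30]},{"offset":[0,0.0015,0],"angular":[0,0,-34]},{"offset":[0,0.0015,0],"angular":[0,0,-38]},{"offset":[0,0.0015,0],"angular":[0,0,-42]},{"offset":[0,0.0015,0],"angular":[0,0,-46]},{"offset":[0,0.0015,0],"angular":[0,0,-50]},{"offset":[0,0.0015,0],"angular":[0,0,-54]},{"offset":[0,0.0015,0],"angular":[0,0,-57]},{"offset":[0,0.0015,0],"angular":[0,0,-59]},{"offset":[0,0.0015,0],"angular":[0,0,-60]},{"offset":[0,0.0015,0],"angular":[0,0,-60]}]' 1 50 && python3 -m handwheel '[{"offset":[0,0,0],"angular":[0,0,-1]},{"offset":[0,0,0],"angular":[0,0,-3]},{"offset":[0,0,0],"angular":[0,0,-6]},{"offset":[0,0,0],"angular":[0,0,-10]},{"offset":[0,0,0],"angular":[0,0,-14]},{"offset":[0,0,0],"angular":[0,0,-18]},{"offset":[0,0,0],"angular":[0,0,-22]},{"offset":[0,0,0],"angular":[0,0,-26]},{"offset":[0,0,0],"angular":[0,0,-30]},{"offset":[0,0,0],"angular":[0,0,-34]},{"offset":[0,0,0],"angular":[0,0,-38]},{"offset":[0,0,0],"angular":[0,0,-42]},{"offset":[0,0,0],"angular":[0,0,-46]},{"offset":[0,0,0],"angular":[0,0,-50]},{"offset":[0,0,0],"angular":[0,0,-54]},{"offset":[0,0,0],"angular":[0,0,-58]},{"offset":[0,0,0],"angular":[0,0,-61]},{"offset":[0,0,0],"angular":[0,0,-63]},{"offset":[0,0,0],"angular":[0,0,-64]},{"offset":[0,0,0],"angular":[0,0,-64]}]'
python3 - <<'E'
from m import *
p=viewer.camera('scene')
s=status.get_state();print(s['ee_pos'],s['orientation'],s['ft_force'],s['grasp_force'])
im=cv2.resize(cv2.cvtColor(p['frame'],cv2.COLOR_RGB2BGR)[150:280,260:410],None,fx=4,fy=4,interpolation=cv2.INTER_CUBIC)
A=s['ee_pos'][:2]
t=np.c_[np.linspace(0,.136,30)+A[0],0*np.ones(30)+A[1],np.ones(30)*.046]
for P,c in((circ(A[0]+.095,A[1],.115,.027),(255,0,0)),(circ(A[0]+.095,A[1],.032,.026),(0,255,0))):
  cv2.polylines(im,[((proj(p,P)-[260,150]+.5)*4).astype(np.int32)],True,c,1)
cv2.imwrite('pics/end.png',im)
g=np.array([at_depth(p,a,b) for a in range(150,280) for b in range(270,400) if p['z_map'][a,b]>0])
d=np.hypot(g[:,0]-A[0],g[:,1]-A[1]);f=g[(g[:,2]>.126)&(g[:,2]<.15)&(d>.075)&(d<.115)]
ang=np.degrees(np.arctan2(f[:,1]-A[1],f[:,0]-A[0]));print(np.histogram(ang,36,(-180,180)))
for k in range(-2,3):
  m=abs((ang-72*k+180)%360-180)<25
  if m.any(): print(72*k,m.sum(),np.median(ang[m]),f[m].mean(0)-[*A,0])
E
```

```text
clock: 12.22
ee_pos: [0.5826, -0.0249, 0.1435]
orientation: [3.139, 0.001, 1.572]
ft_force: [-2.5, -0.6, 8.2]
opening: 0.0381
grasp_force: 49.4
clock: 13.88
ee_pos: [0.5824, -0.025, 0.1435]
orientation: [3.141, 0.002, 2.688]
ft_force: [-4.4, -1.2, 8.0]
opening: 0.038
grasp_force: 49.4
[ 0.5824 -0.0249  0.1435] [3.1414 0.0022 2.6877] [-3.709  -2.2637  7.5138] 49.41836785292253
(array([ 0,  0,  0, 16, 25,  0,  0,  0,  0,  0, 15, 32,  0,  0,  0,  0,  0,
       24, 20,  0,  0,  0,  0,  0, 27, 10,  0,  0,  0,  0,  0,  0,  7,  0,
        0,  0]), array([-180., -170., -160., -150., -140., -130., -120., -110., -100.,
        -90.,  -80.,  -70.,  -60.,  -50.,  -40.,  -30.,  -20.,  -10.,
          0.,   10.,   20.,   30.,   40.,   50.,   60.,   70.,   80.,
         90.,  100.,  110.,  120.,  130.,  140.,  150.,  160.,  170.,
        180.]))
-144 41 -139.29306151510454 [-0.0691 -0.0583  0.1361]
-72 47 -68.27200824597463 [ 0.0368 -0.0932  0.1364]
0 44 -0.5699961853643879 [ 0.0981 -0.0008  0.1361]
72 37 68.75093706459981 [0.0339 0.0876 0.1362]
144 7 148.3349828424002 [-0.0809  0.0504  0.137 ]
```

View pics/end.png

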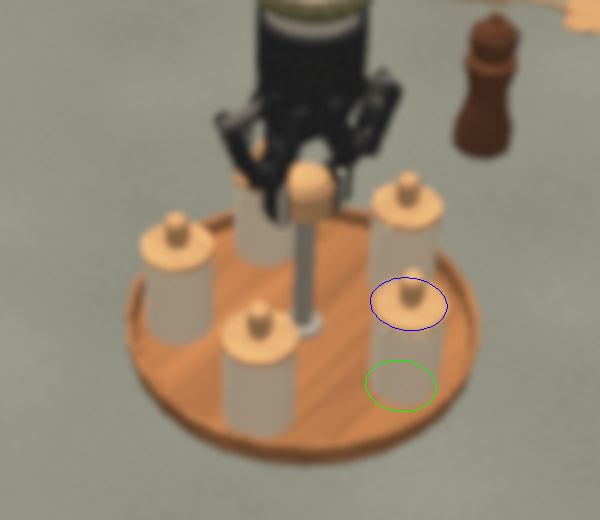

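The jar at the far-edge side, (410,305) in the crop, lies at about -0.6°. All five jars stand upright and the knob is held at 49 N. I'll hold briefly and hand in.

```bash
python3 -m handwheel '[{"offset":[0,0,0],"angular":[0,0,0]},{"offset":[0,0,0],"angular":[0,0,0]},{"offset":[0,0,0],"angular":[0,0,0]},{"offset":[0,0,0],"angular":[0,0,0]},{"offset":[0,0,0],"angular":[0,0,0]},{"offset":[0,0,0],"angular":[0,0,0]}]' && python3 -c "
from workcell import ticket;print(ticket.sign_off())"
```

```text
clock: 14.43
ee_pos: [0.5824, -0.0249, 0.1435]
orientation: [3.141, 0.002, 2.687]
ft_force: [-3.2, -2.3, 7.8]
opening: 0.0378
grasp_force: 49.4
the job is handed in; nothing more can be done
None
```

The lid is back on the nutmeg jar, which faces the far edge to within about 1° by the camera; the gripper is still holding the carousel by its knob at 49 N, the other four jars are upright, and the job is handed in (the sign-off gave no verdict).

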